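# Set the length stop of a sawing board and hold the workpiece in the corner for the cut

## Robot

A 7-joint arm with a two-finger parallel gripper is mounted at the origin on a cart in front of the work surface, level with it; the furniture and walls round the work are solid. World frame = base frame: x ahead of the robot, y to its left, z up, the work surface at z = 0. Lengths are in mm, angles in rad, forces in N, time in s.
With the tool pointing down it reaches from about 375 to 925 mm from the base axis. Payload 3.1 kg.
Tool frame: the origin (TCP) lies midway between the tips of the shut fingers; the grasp point (between the pads) lies 19 mm behind it; z points along the fingers, y is the line along which they close (so a half turn about z gives the same grasp; the last joint's range is limited). The gripper opens to 85 mm and grips with 20 to 120 N. Pads are 22 mm wide; open, the fingers measure 114 mm over their backs; the gripper's body (76 mm by 85 mm) begins 54 mm behind the grasp point. The pads swing forward as they close: fully open they stand 13 mm farther back than shut.
Start: joints at [-1.382, 0.383, 0.044, 1.598, -0.018, 1.161, -0.05], TCP at [183.852, 623.459, 231.269] pointing down, gripper open.
Joint ranges: [-2.61, 2.61], [-0.41, 2.15], [-1.48, 1.57], [0, 2.5], [-1.57, 4.71], [0.05, 1.97], [-2.85, 2.85]. Speed limits (rad/s): [2.79, 2.79, 3.14, 3.14, 3.14, 3.14, 3.14].

## Interface

Orientations are given as a 3x3 rotation matrix whose columns are the frame's x, y, z axes.
In Python, from bench import robot, cams gives the robot as it stands.
- The arm moves only by the shell command python3 -m inch 'ROWS'. ROWS is JSON, a list of rows, each a list of 3 entries, a list of its own where there are three numbers: the shift along the tool's x, y, z in cm, then the turn, a rotation vector about the tool's x, y, z in degrees, then the finger opening in cm, from 0 to 8.54. A call has exactly 5 rows; each row shifts and turns the commanded pose from where the row before left it, along the tool's axes as they then stand; what a row does not reach is not made up. A row lasts 1/8 s, in which the tool goes at most 62.5 mm and 10.7 degrees, less where a joint would pass 70% of its speed; a pose out of reach is approached as far as the arm can. A call is refused whole if a number of a shift passes 6.25 or a number of a turn 10.7, either way. A call with a gripper value outside its range is refused whole. The fingers move at their own pace and stop on an object; the grip force is fixed at half the most. Time passes only in rows, so rows that do not move let the fingers close, or fill a call up. It gives the time, the measured TCP pose, the force, the opening and the grip force at its end, in the units of the state.
- robot.get_obs(): the state, without advancing time (a new reading comes with each control period).
- cams.camera(name): name is "side" or "top"; returns the picture (420x560x3 uint8, red, green, blue); there is no depth.
- cams.get_calibration(name): a dict with "fx", "fy", "cx", "cy" (pixels), "R" (3x3) and "t" (3): a world point X has camera coordinates R X + t. Camera axes: x right, y down, z forward; pixel columns grow to the right and rows downward; lengths in mm; the calibration is good to about 2 mm. A picture is of the moment at which its call begins. get_calibration takes no time and is no camera call.
- robot.finish_job(): hands the job in; it is judged then, once.
The state is a dict: "t": time; "q": joint angles; "joint_velocities": joint speeds; "tau": joint torques, N m; "tool_pos": TCP position; "tcp_rot": TCP orientation; "ft_force": force on the tool from outside, world axes, zero at the start; "torque": the same for the moment, N m; "gripper_width": finger opening in mm; "finger_force": force on a finger pad.
Only numpy, scipy, OpenCV 4.12 (cv2) and the standard library are available. Lean on these libraries where they do the work, as an engineer would, in place of code of your own. Each camera call takes 0.05 s, during which the arm holds its last target. There are 200 camera calls.

## Task

Change the sawing board over to the longer cut: pull the metal length stop out of the inner slot and slide it, blade down, fully home into the outer slot (the one nearest the end of the board), then let go of it. Then take the small reddish-brown wooden block at the right and lay it flat on the board, lengthwise along the fence, with its long side pressed firmly against the fence and its end pressed firmly against the stop, leaving the sanding block and the tape measure alone. Finish still gripping the block and holding it hard in that corner, both contacts at once, ready for the saw.

Things in the scene. Friction and masses are not known exactly. Their poses are not given: they have to be found in the camera images.
- sawing_board: Sawing board, fixed. Ply base 180 (x) x 350 (y) x 12 mm, on it a deck of pale boards 150 x 320 x 32 mm, top 44 mm above the bench. Origin: centre of the base's underside. x points along the slots to the fence (front face at x = +50 mm), y along the fence to the end with the slots, at y = +95 (inner) and +130 mm (outer): gaps 9.5 wide, 32 deep, open at the near end, 4 mm chamfers on top.
- fence: Brown wooden fence fixed on the far edge of the deck: 25 (x) x 320 (y) x 18 mm high, with a saw kerf. Origin: centre of its underside, on the deck; axes as the board's. Its front face is 12.5 mm towards -x of the origin. It is low: fingers that hold the block by its upper part pass over it. Deck, fence and blade are waxed: friction about 0.3 on wood, so a load on the deck drags.
- outer_slot (a point): Middle of the floor of the outer slot, 12 mm above the bench, 32 mm below the deck's top, half way along the slot (75 mm from the deck's near edge); axes as the board's.
- inner_slot (a point): Middle of the floor of the inner slot, likewise; the length stop starts in this slot.
- length_stop: Length stop: aluminium blade 50 (x, along the slot) x 8 (y) x 112 mm (z, upright); dark wooden scales on both faces of its top 26 mm make it 20 mm thick there: grip these from above. 0.13 kg. Origin: centre of the blade's lower edge. Starts upright on the floor of the inner slot, up to 15 mm from its middle; 0.75 mm play a side. Keep it about as far along the outer slot (middle within 20 mm).
- workpiece: Workpiece: plain reddish-brown block 55 (x) x 120 (y) x 50 mm (z), 0.17 to 0.33 kg, lying flat on the bench at the robot's right. Origin: centre of its underside. Grip it across the 55 mm, by the upper 30 mm, so that the fingers clear the fence. In the corner its origin lies at about x = 22.5, y = 66, z = 44 mm in the board's frame; either end may meet the stop.
- sanding_block: Bystander: sanding block 65 x 112 x 37 mm, tan over brown; origin centre of its underside. Leave it.
- tape_measure_b: Bystander: standing tape measure 37 x 93 x 68 mm, black and red; origin centre of its underside. Leave it.
Mind the look-alikes: they are no part of the job. Leave any green or orange look-alike of the workpiece alone.

How it is judged (in metres and radians):
On the way, in this order (a step that is already met when the one before it is completed fails the run):
1. the length stop stands fully home in the outer slot and has been let go (y of length_stop in the frame of sawing_board between 0.127 and 0.133 m and x of length_stop in the frame of sawing_board between -0.035 and 0.032 m and z of length_stop in the frame of sawing_board below 0.015 m and angle between length_stop's own z axis and vertical below 0.1 rad and angle between the x axis of length_stop and the x axis of sawing_board, either way round below 0.06 rad and contact force between the fingers and length_stop below 0.1 N), for 0.2 s.
2. the block lies flat on the deck, in front of the fence and beside the stop (z of workpiece in the frame of sawing_board between 0.041 and 0.047 m and x of workpiece in the frame of sawing_board between -0.03 and 0.03 m and y of workpiece in the frame of sawing_board between 0 and 0.075 m and angle between workpiece's own z axis and vertical below 0.08 rad), for 0.1 s.
At the end, for the whole second after the job is handed in: The stop stands upright in the outer slot within 3 mm of its floor, not touched. The block lies flat on the deck, within 0.04 rad parallel to the fence, its side pressing the fence and its end the stop with over 2 N each, at rest and still gripped, through the last second (all of step 1 and x of workpiece in the frame of sawing_board between 0.019 and 0.026 m and y of workpiece in the frame of sawing_board between 0.06 and 0.071 m and z of workpiece in the frame of sawing_board between 0.041 and 0.047 m and angle between workpiece's own z axis and vertical below 0.07 rad and angle between the y axis of workpiece and the y axis of sawing_board, either way round below 0.04 rad and contact force between workpiece and fence above 2 N and contact force between workpiece and length_stop above 2 N and contact force between the fingers and workpiece above 2 N and linear speed of workpiece below 0.01 m/s); the arm keeps its last pose, push and grip.
It fails at once if the sanding block or the tape measure is shifted by more than 2 cm (distance of any of sanding_block, tape_measure_b from where it was at the start of the episode above 0.02 m).
It also fails if it takes over 70 s, if anything falls off the work surface, if the arm or the gripper's body presses on something with over 40 N, if the wrist force passes 120 N, or if a joint passes its speed limit or range.

## Working session

There is one attempt and no reset: what is moved stays moved. The work goes in short steps, Python scripts to look and compute and a shell command to move; the robot and the scene stay as the last step left them, time stands still between calls to the robot, and variables do not carry over. Pictures are saved under pics/ and viewed, at most 10 in all, crops included, and the job is handed in when it is done.

```bash
ls; mkdir -p pics; python3 - <<'E'
from bench import robot,cams
import cv2,numpy as np
o=robot.get_obs()
print({k:np.round(v,3).tolist() for k,v in o.items()})
for n in("side","top"):
    im=cams.camera(n); cv2.imwrite(f"pics/{n}0.png",im[:,:,::-1]); 
    c=cams.get_calibration(n); print(n,{k:np.round(v,4).tolist() for k,v in c.items()}, 'pos',-np.array(c['R']).T@np.array(c['t']))
E
```

```text
pics
{'t': 0.0, 'q': [-1.382, 0.384, 0.044, 1.6, -0.018, 1.161, -0.05], 'joint_velocities': [-0.001, 0.002, 0.0, -0.0, -0.001, -0.002, -0.001], 'tau': [-0.0, -43.348, 1.025, -24.951, 0.011, 0.011, -0.0], 'tool_pos': [183.631, 622.53, 229.845], 'tcp_rot': [[-0.959, 0.283, -0.001], [0.283, 0.959, -0.003], [-0.0, -0.003, -1.0]], 'ft_force': [0.644, 0.017, 0.626], 'torque': [0.017, -0.031, 0.028], 'finger_force': 0.0, 'gripper_width': 85.426}
side {'fx': 397.9923, 'fy': 397.9923, 'cx': 273.1692, 'cy': 204.8506, 'R': [[0.8235, -0.5673, -0.0052], [-0.281, -0.3999, -0.8724], [0.4928, 0.7199, -0.4887]], 't': [-442.6009, 161.3001, 890.4964]} pos [ -29.05498886 -827.63420009  573.65027407]
top {'fx': 441.0495, 'fy': 441.0495, 'cx': 275.7931, 'cy': 211.3742, 'R': [[0.0183, -0.9998, -0.0105], [-0.9871, -0.0164, -0.1592], [0.159, 0.0133, -0.9872]], 't': [-59.9114, 476.0523, 1060.1911]} pos [ 302.41070135  -66.21317212 1121.77713474]
```

View pics/side0.png

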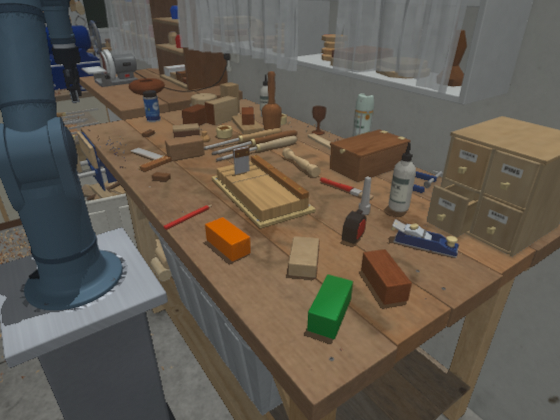

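View pics/top0.png

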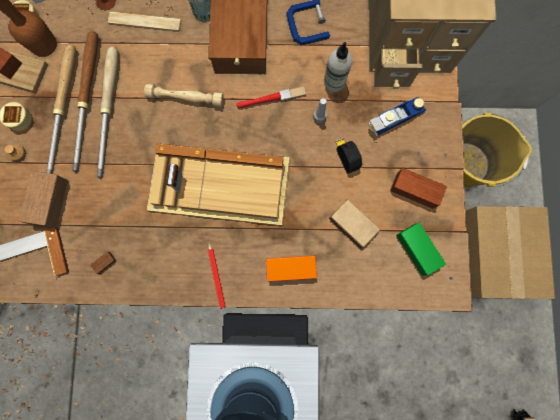

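The side view shows the board at about (262,190), the stop at (241,160) and the workpiece at (385,276). In the top view the board spans (150–288, 145–222), with the stop at (174,178) and the workpiece at (418,188). I'll zoom in.

```bash
python3 - <<'E'
import cv2,numpy as np
a=cv2.imread('pics/top0.png');b=cv2.imread('pics/side0.png')
A=cv2.resize(a[140:230,140:300],None,fx=5,fy=5,interpolation=cv2.INTER_CUBIC)  #800x450
cv2.imwrite('pics/c1.png',A)
B=cv2.resize(b[140:225,205:317],None,fx=5,fy=5,interpolation=cv2.INTER_CUBIC) #560x425
C=cv2.resize(b[245:305,355:415],None,fx=4,fy=4);D=cv2.resize(a[160:215,385:445],None,fx=4,fy=4)
m=np.zeros((460,800,3),np.uint8);m[:425,:560]=B;m[:240,560:]=C;m[240:460,560:]=D
cv2.imwrite('pics/c2.png',m)
E
```

```text
(no output)
```

View pics/c1.png

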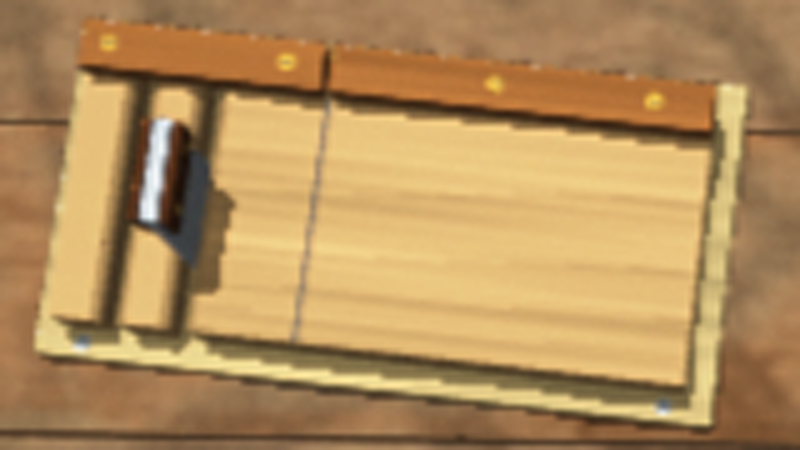

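View pics/c2.png

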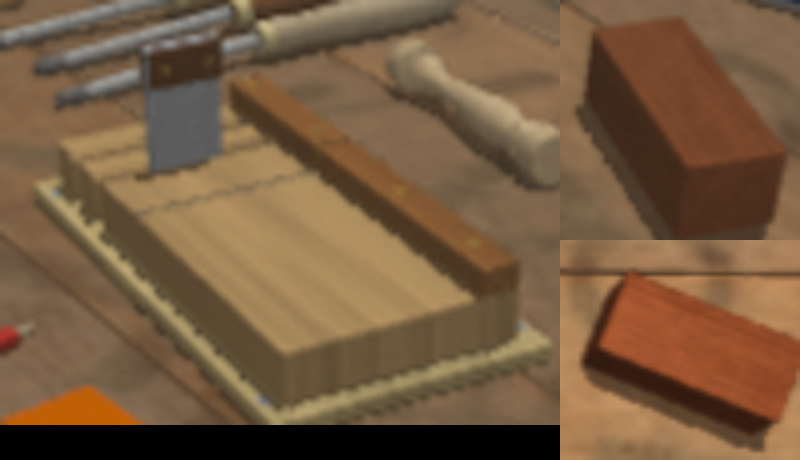

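The zooms show the deck and fence corners, both slots (the stop is in the right-hand one, the inner), the stop top centred near zoom (157,170), and the block's top-face corners. Next I'll triangulate these.

```bash
cat > h.py <<'E'
import numpy as np,cv2
from bench import robot,cams
K={n:cams.get_calibration(n) for n in("side","top")}
def ray(n,p):
    c=K[n];R=np.array(c['R']);d=R.T@[(p[0]-c['cx'])/c['fx'],(p[1]-c['cy'])/c['fy'],1]
    return -R.T@np.array(c['t']),d/np.linalg.norm(d)
def plane(n,p,z):
    o,d=ray(n,p);return o+d*(z-o[2])/d[2]
def tri(ps,pt):
    o1,d1=ray('side',ps);o2,d2=ray('top',pt)
    A=np.c_[d1,-d2];s=np.linalg.lstsq(A,o2-o1,rcond=None)[0]
    a,b=o1+d1*s[0],o2+d2*s[1];return (a+b)/2,np.linalg.norm(a-b)
T=lambda u,v:(140+(u-2)/5,140+(v-2)/5)
S=lambda u,v:(205+(u-2)/5,140+(v-2)/5)
E
python3 - <<'E'
from h import *
np.set_printoptions(precision=1,suppress=True)
WS=lambda u,v:(355+(u-561.5)/4,245+(v-1.5)/4)
WT=lambda u,v:(385+(u-561.5)/4,160+(v-241.5)/4)
P={'deckR':(S(288,352),T(688,387)),'deckL':(S(60,142),T(50,320)),'fenceRn':(S(490,275),T(712,132)),'fenceRf':(S(520,262),T(718,82)),
'wp1':(WS(595,32),WT(600,348)),'wp2':(WS(683,18),WT(632,275)),'wp4':(WS(688,170),WT(780,420))}
for k,(s,t) in P.items():print(k,*tri(s,t))
pl=lambda u,v,z:plane('top',T(u,v),z)
print('deck',pl(688,387,44),pl(50,320,44))
print('fence',pl(712,132,62),pl(78,68,62),pl(718,82,62),pl(82,20,62))
print('base',pl(37,355,12),pl(712,430,12),pl(747,85,12))
print('slots near end',pl(180,328,44),pl(112,322,44))
print('stop',pl(162,118,124),pl(148,224,124),'side at stop top line',tri(S(180,38),T(157,170)))
b=cv2.imread('pics/top0.png')
h=cv2.cvtColor(b,cv2.COLOR_BGR2HSV);m=np.zeros(b.shape[:2],np.uint8)
sub=h[165:212,385:450];mm=((sub[...,1]>130)&(sub[...,2]>105)&((sub[...,0]<10)|(sub[...,0]>172))).astype(np.uint8)
n,l,st,c=cv2.connectedComponentsWithStats(mm);i=1+st[1:,4].argmax();pts=np.argwhere(l==i)[:,::-1].astype(np.float32)
r=cv2.minAreaRect(pts);print(st[i],r)
bx=cv2.boxPoints(r)+[385,165]
print(np.array([plane('top',q,50) for q in bx]), plane('top',np.array(r[0])+[385,165],50))
E
```

```text
deckR [462.7 -55.9  45.7] 2.026171076405848
deckL [491.9 262.2  44.1] 3.2978258359279082
fenceRn [589.7 -66.   57.5] 3.16221952756808
fenceRf [612.7 -67.4  59.9] 1.40812906827973
wp1 [ 543.  -346.    46.6] 0.530594413715658
wp2 [ 589.8 -366.8   48.9] 1.6648041060685856
wp4 [ 498.2 -454.4   46.9] 2.319991759349022
deck [462.  -55.4  44. ] [490.4 262.9  44. ]
fence [587.1 -65.2  62. ] [615.1 251.5  62. ] [612.7 -67.8  62. ] [640.  251.1  62. ]
base [477.7 278.2  12. ] [444.9 -67.7  12. ] [626. -83.  12.]
slots near end [487.5 197.8  44. ] [489.9 231.9  44. ]
stop [573.2 192.  124. ] [522.4 195.7 124. ] side at stop top line (array([547.8, 192.5, 125.7]), np.float64(0.06628488672700143))
[ 18  17  39  23 215] ((39.508827209472656, 23.11470603942871), (38.41567611694336, 19.996732711791992), 22.166345596313477)
[[ 533.5 -365.3   50. ]
 [ 580.9 -385.3   50. ]
 [ 545.4 -471.9   50. ]
 [ 498.5 -451.4   50. ]] [ 539.4 -418.6   50. ]
```

Triangulated heights match the given ones: deck 44–46, stop top 125.7, block 47–49 mm. That gives:

- **Board:** yaw −5.1°, origin ≈ (551.3, 97.6).
- **Stop:** ≈ (548, 193).
- **Block:** ≈ (544, −411), yaw −22.6°.

Now moving over the stop.

```bash
python3 -m inch '[[[0,0,0],[0,0,-5.65],8.54],[[0,0,0],[0,0,-5.65],8.54],[[-4,-3.95,0],[0,0,0],8.54],[[-4,-3.95,0],[0,0,0],8.54],[[-4,-3.95,0],[0,0,0],8.54]]'
python3 -m inch '[[[-4,-3.95,0],[0,0,0],8.54],[[-4,-3.95,0],[0,0,0],8.54],[[-4,-3.95,0],[0,0,0],8.54],[[-4,-3.95,0],[0,0,0],8.54],[[-4,-3.95,0],[0,0,0],8.54]]'
python3 -m inch '[[[-4,-3.95,0],[0,0,0],8.54],[[-4,-3.95,0],[0,0,0],8.54],[[0,0,1.5],[0,0,0],8.54],[[0,0,0],[0,0,0],8.54],[[0,0,0],[0,0,0],8.54]]'
```

```text
t: 0.72
tool_pos: [293.6, 492.9, 230.7]
tcp_rot: [[-0.996, 0.089, -0.0], [0.089, 0.996, -0.001], [0.0, -0.001, -1.0]]
ft_force: [0.5, -0.1, -0.7]
gripper_width: 85.4
finger_force: 0.0
t: 1.35
tool_pos: [474.9, 278.4, 230.9]
tcp_rot: [[-0.996, 0.089, -0.001], [0.089, 0.996, -0.0], [0.001, -0.0, -1.0]]
ft_force: [1.1, 0.9, -0.8]
gripper_width: 85.2
finger_force: 0.0
t: 1.98
tool_pos: [545.6, 196.4, 215.8]
tcp_rot: [[-0.996, 0.086, -0.002], [0.086, 0.996, 0.0], [0.002, 0.0, -1.0]]
ft_force: [0.0, 0.9, 0.1]
gripper_width: 85.2
finger_force: 0.0
```

```bash
python3 -m inch '[[[-0.25,-0.3,4],[0,0,0],6],[[0,0,4],[0,0,0],5],[[0,0,3.3],[0,0,0],5],[[0,0,1],[0,0,0],5],[[0,0,0],[0,0,0],5]]'
python3 - <<'E'
from h import *
print(np.round(robot.get_obs()['tool_pos'],1))
a=cams.camera('top');b=cams.camera('side')
A=cv2.resize(a[140:230,140:230],(400,400));B=cv2.resize(b[100:210,190:300],(400,400))
cv2.imwrite('pics/g1.png',np.hstack([A,B])[:,:,::-1])
E
```

```text
t: 2.6
tool_pos: [548.8, 192.2, 93.4]
tcp_rot: [[-0.996, 0.087, -0.0], [0.087, 0.996, 0.0], [0.0, 0.0, -1.0]]
ft_force: [-0.1, -0.4, 0.8]
gripper_width: 50.0
finger_force: 0.0
[548.8 192.2  93.4]
```

View pics/g1.png

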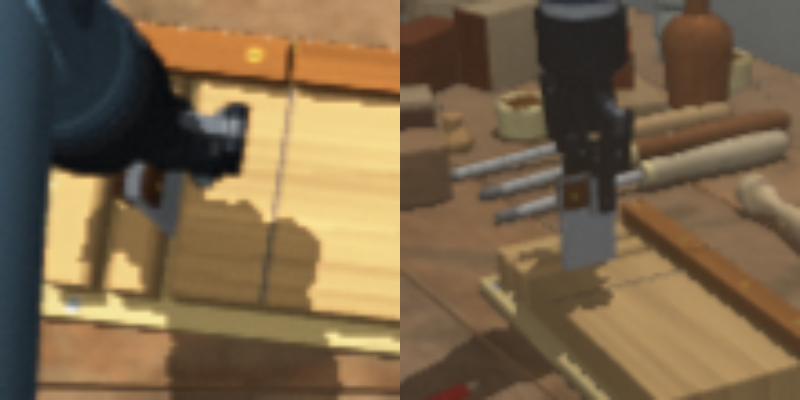

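The finger straddles the stop: side crop shows the near finger at (605,180) in front of the scales at (580,195), as expected from parallax. Closing.

```bash
python3 -m inch '[[[0,0,0],[0,0,0],1.5],[[0,0,0],[0,0,0],1.5],[[0,0,0],[0,0,0],1.5],[[0,0,0],[0,0,0],1.5],[[0,0,0],[0,0,0],1.5]]'
```

```text
t: 3.32
tool_pos: [550.6, 193.1, 94.9]
tcp_rot: [[-0.996, 0.089, 0.003], [0.089, 0.996, 0.003], [-0.003, 0.003, -1.0]]
ft_force: [0.0, 2.8, 5.6]
gripper_width: 18.9
finger_force: 60.6
```

```bash
python3 -m inch '[[[0,0,-1],[0,0,0],1.5],[[0,0,-1.5],[0,0,0],1.5],[[0,0,-2],[0,0,0],1.5],[[0,0,0],[0,0,0],1.5],[[0,0,0],[0,0,0],1.5]]'
python3 -m inch '[[[0,1.5,0],[0,0,0],1.5],[[0,1.5,0],[0,0,0],1.5],[[0,0.5,0],[0,0,0],1.5],[[0,0,0],[0,0,0],1.5],[[0,0,0],[0,0,0],1.5]]'
```

```text
t: 3.95
tool_pos: [548.3, 189.2, 137.3]
tcp_rot: [[-0.996, 0.091, -0.002], [0.091, 0.996, -0.002], [0.002, -0.003, -1.0]]
ft_force: [0.1, -0.4, -1.0]
gripper_width: 19.6
finger_force: 59.9
t: 4.58
tool_pos: [552.3, 225.3, 138.2]
tcp_rot: [[-0.996, 0.09, -0.0], [0.09, 0.996, -0.001], [0.0, -0.001, -1.0]]
ft_force: [-0.6, -0.8, -0.4]
gripper_width: 18.9
finger_force: 59.8
```

```bash
python3 - <<'E'
from h import *
for i in range(8):
    cams.camera('top'); o=robot.get_obs(); print(o['t'],np.round(o['tool_pos'],1))
E
python3 -m inch '[[[0,0,0],[0,0,0],1.5],[[0,0,0],[0,0,0],1.5],[[0,0,0],[0,0,0],1.5],[[0,0,0],[0,0,0],1.5],[[0,0,0],[0,0,0],1.5]]' | sed -n 2p
```

```text
4.625 [552.4 225.1 138.2]
4.675 [552.4 225.1 138.2]
4.725 [552.4 225.1 138.3]
4.775 [552.4 225.2 138.3]
4.825 [552.4 225.4 138.4]
4.875 [552.3 225.5 138.3]
4.925 [552.3 225.6 138.3]
4.975 [552.3 225.7 138.3]
tool_pos: [552.3, 226.0, 138.3]
```

```bash
python3 -m inch '[[[-0.1,0.2,0],[0,0,0],1.5],[[0,0,0.7],[0,0,0],1.5],[[0,0,0.5],[0,0,0],1.5],[[0,0,0.4],[0,0,0],1.5],[[0,0,0],[0,0,0],1.5]]'
```

```text
t: 6.22
tool_pos: [553.2, 228.2, 121.8]
tcp_rot: [[-0.996, 0.089, -0.001], [0.089, 0.996, 0.0], [0.001, 0.0, -1.0]]
ft_force: [-0.5, 0.7, -0.9]
gripper_width: 19.2
finger_force: 60.1
```

```bash
python3 -m inch '[[[0,0,0.7],[0,0,0],1.5],[[0,0,0.7],[0,0,0],1.5],[[0,0,0.7],[0,0,0],1.5],[[0,0,0.5],[0,0,0],1.5],[[0,0,0.1],[0,0,0],1.5]]'
```

```text
t: 6.85
tool_pos: [553.3, 228.7, 95.1]
tcp_rot: [[-0.996, 0.089, -0.0], [0.089, 0.996, 0.001], [0.0, 0.001, -1.0]]
ft_force: [-1.3, 2.3, 1.6]
gripper_width: 18.9
finger_force: 60.6
```

```bash
python3 -m inch '[[[0,0,0.2],[0,0,0],1.5],[[0,0,0.2],[0,0,0],1.5],[[0,0,0],[0,0,0],1.5],[[0,0,0],[0,0,0],1.5],[[0,0,0],[0,0,0],1.5]]'
```

```text
t: 7.48
tool_pos: [554.8, 228.7, 95.0]
tcp_rot: [[-0.996, 0.089, 0.002], [0.089, 0.996, 0.002], [-0.002, 0.002, -1.0]]
ft_force: [-3.5, 1.7, 14.4]
gripper_width: 18.9
finger_force: 61.9
```

The stop is on the floor: 14 N of reaction and no further travel. Release and lift.

```bash
python3 -m inch '[[[0,0,-0.3],[0,0,0],4],[[0,0,0],[0,0,0],5],[[0,0,0],[0,0,0],5],[[0,0,0],[0,0,0],5],[[0,0,0],[0,0,0],5]]'
python3 -m inch '[[[0,0,-2],[0,0,0],5],[[0,0,-5],[0,0,0],8.54],[[0,0,-5],[0,0,0],8.54],[[0,0,-2],[0,0,10],8.54],[[0,0,0],[0,0,10],8.54]]'
```

```text
t: 8.1
tool_pos: [553.3, 227.6, 93.9]
tcp_rot: [[-0.996, 0.089, -0.001], [0.089, 0.996, -0.001], [0.0, -0.001, -1.0]]
ft_force: [0.5, -1.0, 0.3]
gripper_width: 50.1
finger_force: 0.0
t: 8.72
tool_pos: [555.8, 228.6, 239.3]
tcp_rot: [[-0.903, 0.43, 0.007], [0.43, 0.903, 0.004], [-0.004, 0.007, -1.0]]
ft_force: [0.1, -0.5, -1.0]
gripper_width: 85.3
finger_force: 0.0
```

```bash
python3 -m inch '[[[0,0,0],[0,0,10.7],8.54],[[0,0,0],[0,0,10.7],8.54],[[0,0,0],[0,0,10.7],8.54],[[0,0,0],[0,0,10.7],8.54],[[0,0,0],[0,0,10.7],8.54]]' >/dev/null
python3 -m inch '[[[0,0,0],[0,0,10.7],8.54],[[0,0,0],[0,0,10.7],8.54],[[0,0,0],[0,0,10.7],8.54],[[0,0,0],[0,0,1.5],8.54],[[0,0,0],[0,0,0],8.54]]'
python3 - <<'E'
from h import *
o=robot.get_obs();R=np.array(o['tcp_rot']);print(np.degrees(np.arctan2(R[1,0],R[0,0])), R.T@(np.array([544,-411,200])-o['tool_pos']))
E
```

```text
t: 9.98
tool_pos: [553.6, 228.0, 235.1]
tcp_rot: [[0.376, 0.927, 0.001], [0.927, -0.376, 0.001], [0.001, 0.0, -1.0]]
ft_force: [-0.2, -0.1, 0.1]
gripper_width: 85.6
finger_force: 0.0
67.91170266080026 [-595.76043841  231.35244508   34.60003443]
```

```bash
python3 -m inch '[[[-5,1.95,0],[0,0,0],8.54],[[-5,1.95,0],[0,0,0],8.54],[[-5,1.95,0],[0,0,0],8.54],[[-5,1.95,0],[0,0,0],8.54],[[-5,1.95,0],[0,0,0],8.54]]' >/dev/null
python3 -m inch '[[[-5,1.95,0],[0,0,0],8.54],[[-5,1.95,0],[0,0,0],8.54],[[-5,1.95,0],[0,0,0],8.54],[[-5,1.95,0],[0,0,0],8.54],[[-5,1.95,0],[0,0,0],8.54]]'
python3 -m inch '[[[-5,1.95,0],[0,0,0],8.54],[[-4.5,1.65,1],[0,0,0],8.54],[[0,0,1],[0,0,0],8.54],[[0,0,0],[0,0,0],8.54],[[0,0,0],[0,0,0],8.54]]'
python3 - <<'E'
from h import *
o=robot.get_obs();R=np.array(o['tcp_rot']);print(np.degrees(np.arctan2(R[1,0],R[0,0])), R.T@(np.array([544,-411,0])-o['tool_pos']))
a=cams.camera('top');b=cams.camera('side')
A=cv2.resize(a[140:230,140:230],(400,400),interpolation=2);B=cv2.resize(b[130:230,190:290],(400,400),interpolation=2)
cv2.imwrite('pics/g2.png',np.hstack([A,B])[:,:,::-1])
E
```

```text
t: 11.22
tool_pos: [545.0, -310.2, 234.6]
tcp_rot: [[0.376, 0.927, 0.001], [0.927, -0.376, 0.0], [0.001, 0.001, -1.0]]
ft_force: [0.8, 0.1, 0.2]
gripper_width: 85.1
finger_force: 0.0
t: 11.85
tool_pos: [543.6, -408.2, 214.3]
tcp_rot: [[0.375, 0.927, 0.001], [0.927, -0.375, 0.001], [0.002, 0.0, -1.0]]
ft_force: [-0.1, 0.2, 0.2]
gripper_width: 85.2
finger_force: 0.0
67.98282399892474 [ -2.78582048   1.44965735 214.29348708]
```

View pics/g2.png

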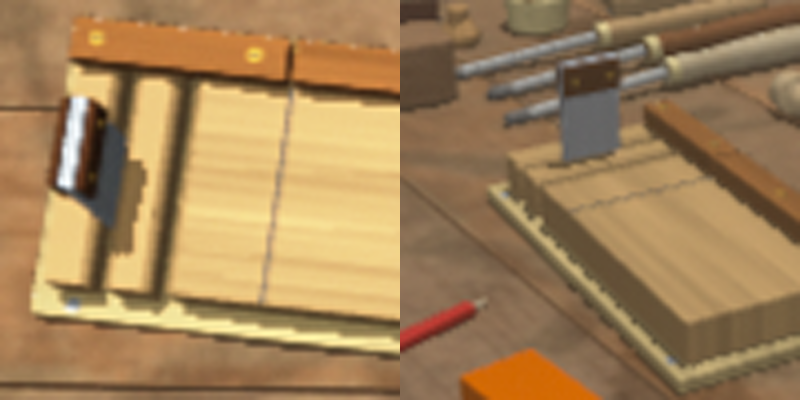

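The stop stands upright in the outer slot: top crop (78,145), with the inner slot empty at (170,200). Descend on the block.

```bash
python3 -m inch '[[[-0.3,0.15,5],[0,0,0],8.54],[[0,0,5],[0,0,0],8.54],[[0,0,4],[0,0,0],8.54],[[0,0,1],[0,0,0],8.54],[[0,0,0],[0,0,0],8.54]]'
python3 - <<'E'
from h import *
a=cams.camera('top');b=cams.camera('side')
A=cv2.resize(a[140:240,370:470],(400,400),interpolation=2);B=cv2.resize(b[220:320,335:435],(400,400),interpolation=2)
cv2.imwrite('pics/g3.png',np.hstack([A,B])[:,:,::-1])
E
```

```text
t: 12.58
tool_pos: [543.1, -413.3, 64.8]
tcp_rot: [[0.377, 0.926, 0.0], [0.926, -0.377, -0.0], [-0.0, 0.0, -1.0]]
ft_force: [0.5, -0.2, 0.1]
gripper_width: 85.3
finger_force: 0.0
```

View pics/g3.png

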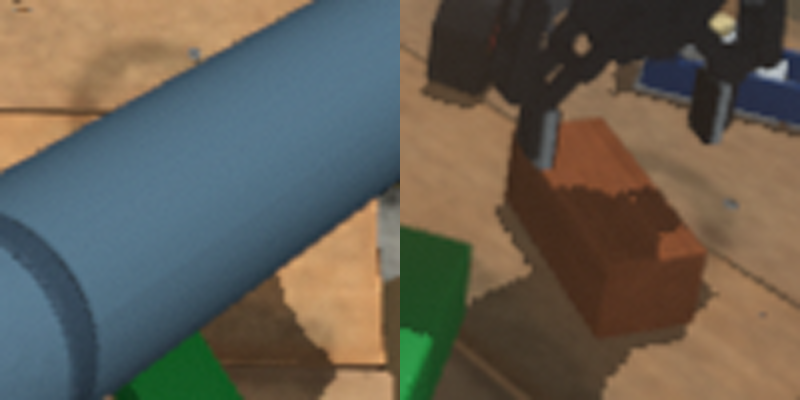

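Both fingers are visible in the side crop, tips at (540,165) and (710,140), on either side of the block. I'll check they're centred against the block's top corners.

```bash
python3 - <<'E'
from h import *
f=lambda u,v:(335+(u-401.5)/4,220+(v-1.5)/4)
for p in[(540,168),(712,143)]:print(np.round(plane('side',f(*p),77),1))
for p in[(520,150),(600,118),(705,252),(601,268)]:print(np.round(plane('side',f(*p),50),1))
E
```

```text
[ 498.2 -403.    77. ]
[ 586.9 -439.1   77. ]
[ 529.8 -362.4   50. ]
[ 588.2 -367.    50. ]
[ 543.6 -474.7   50. ]
[ 492.1 -453.3   50. ]
```

```bash
python3 -m inch '[[[0.2,-0.1,2.5],[0,0,0],8.54],[[0,0,2],[0,0,0],8.54],[[0,0,0.3],[0,0,0],8.54],[[0,0,0],[0,0,0],8.54],[[0,0,0],[0,0,0],5]]'
python3 -m inch '[[[0,0,0],[0,0,0],5],[[0,0,0],[0,0,0],5],[[0,0,0],[0,0,0],5],[[0,0,0],[0,0,0],5],[[0,0,0],[0,0,0],5]]'
```

```text
t: 13.3
tool_pos: [542.8, -412.3, 17.3]
tcp_rot: [[0.378, 0.926, 0.001], [0.926, -0.378, -0.001], [-0.001, 0.002, -1.0]]
ft_force: [-1.1, -0.5, 0.3]
gripper_width: 69.7
finger_force: 0.0
t: 13.92
tool_pos: [543.1, -412.3, 17.5]
tcp_rot: [[0.378, 0.926, 0.002], [0.926, -0.378, -0.001], [-0.001, 0.002, -1.0]]
ft_force: [0.5, -0.6, 5.1]
gripper_width: 53.9
finger_force: 65.9
```

```bash
python3 -m inch '[[[0,0,-2.5],[0,0,0],5],[[0,0,-4],[0,0,0],5],[[0,0,-4],[0,0,0],5],[[0,0,0],[0,0,-8.55],5],[[0,0,0],[0,0,-8.55],5]]'
python3 -m inch '[[[4.5,-0.25,0],[0,0,0],5],[[4.5,-0.25,0],[0,0,0],5],[[4.5,-0.25,0],[0,0,0],5],[[4.5,-0.25,0],[0,0,0],5],[[4.5,-0.25,0],[0,0,0],5]]'
python3 -m inch '[[[4.5,-0.25,0],[0,0,0],5],[[4.5,-0.25,0],[0,0,0],5],[[4.5,-0.25,0],[0,0,0],5],[[4.5,-0.25,0],[0,0,0],5],[[4.5,-0.25,0],[0,0,0],5]]'
python3 -m inch '[[[4.5,-0.25,0],[0,0,0],5],[[4,-0.2,0],[0,0,0],5],[[0.5,0,0],[0,0,0],5],[[0,0,0],[0,0,0],5],[[0,0,0],[0,0,0],5]]'
python3 - <<'E'
from h import *
o=robot.get_obs();R=np.array(o['tcp_rot']);print(np.degrees(np.arctan2(R[1,0],R[0,0])), R.T@(np.array([563.6,144.7,61.5])-o['tool_pos']))
b=cams.camera('side');cv2.imwrite('pics/g4.png',cv2.resize(b[80:260,180:340],(640,720),interpolation=2)[:600,:,::-1])
E
```

```text
t: 14.55
tool_pos: [541.9, -411.1, 122.4]
tcp_rot: [[0.085, 0.996, -0.0], [0.996, -0.085, 0.0], [0.0, -0.0, -1.0]]
ft_force: [-0.2, -0.1, -2.7]
gripper_width: 54.0
finger_force: 65.3
t: 15.18
tool_pos: [548.9, -184.4, 121.4]
tcp_rot: [[0.09, 0.996, -0.001], [0.996, -0.09, 0.001], [0.001, -0.001, -1.0]]
ft_force: [1.5, -0.4, -2.5]
gripper_width: 54.3
finger_force: 65.1
t: 15.8
tool_pos: [556.6, 40.3, 121.5]
tcp_rot: [[0.09, 0.996, -0.001], [0.996, -0.09, 0.0], [0.0, -0.001, -1.0]]
ft_force: [-0.0, -0.5, -3.1]
gripper_width: 54.1
finger_force: 65.1
t: 16.42
tool_pos: [560.9, 126.5, 121.4]
tcp_rot: [[0.093, 0.996, -0.0], [0.996, -0.093, -0.001], [-0.001, -0.0, -1.0]]
ft_force: [1.0, 0.3, -2.8]
gripper_width: 53.6
finger_force: 65.1
84.68942513393095 [18.42557231  1.02851914 59.83922977]
```

View pics/g4.png

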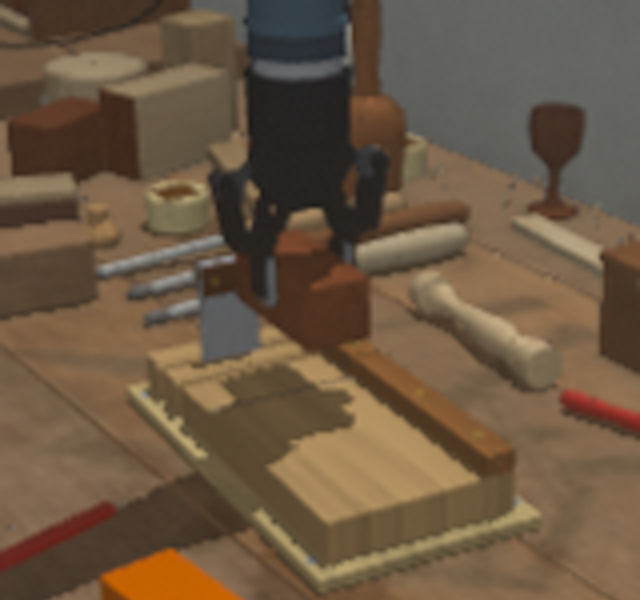

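The block is held level above the deck, with the stop and fence clear (block at crop (320,290), fence starting at (350,350)). Lower it.

```bash
python3 -m inch '[[[1,0,2],[0,0,0],5],[[0,0,2],[0,0,0],5],[[0,0,1],[0,0,0],5],[[0,0,0.5],[0,0,0],5],[[0,0,0],[0,0,0],5]]'
```

```text
t: 17.1
tool_pos: [561.9, 138.5, 65.8]
tcp_rot: [[0.09, 0.996, -0.001], [0.996, -0.09, -0.001], [-0.001, -0.001, -1.0]]
ft_force: [-0.5, 0.1, -1.4]
gripper_width: 54.0
finger_force: 65.2
```

```bash
python3 -m inch '[[[0,0,0.2],[0,0,0],5],[[0,0,0.2],[0,0,0],5],[[0,0,0],[0,0,0],5],[[0,0,0],[0,0,0],5],[[0,0,0],[0,0,0],5]]'
python3 -m inch '[[[0,0,0.1],[0,0,0],5],[[0,0,0],[0,0,0],5],[[0,0,0],[0,0,0],5],[[0,0,0],[0,0,0],5],[[0,0,0],[0,0,0],5]]'
```

```text
t: 17.73
tool_pos: [562.2, 139.0, 62.4]
tcp_rot: [[0.089, 0.996, 0.0], [0.996, -0.089, 0.0], [0.0, 0.0, -1.0]]
ft_force: [0.4, -0.6, -2.7]
gripper_width: 54.1
finger_force: 65.2
t: 18.35
tool_pos: [562.2, 139.1, 61.4]
tcp_rot: [[0.089, 0.996, 0.0], [0.996, -0.089, 0.0], [0.0, 0.0, -1.0]]
ft_force: [-1.1, 0.8, 0.0]
gripper_width: 53.6
finger_force: 65.2
```

```bash
python3 -m inch '[[[0.5,0.4,0],[0,0,0],5],[[0.5,0.4,0],[0,0,0],5],[[0.4,0.3,0],[0,0,0],5],[[0.2,0.2,0],[0,0,0],5],[[0,0,0],[0,0,0],5]]'
python3 -m inch '[[[0.1,0.2,0],[0,0,0],5],[[0.1,0.2,0],[0,0,0],5],[[0.1,0.1,0],[0,0,0],5],[[0,0,0],[0,0,0],5],[[0,0,0],[0,0,0],5]]'
```

```text
t: 18.98
tool_pos: [577.1, 154.3, 61.4]
tcp_rot: [[0.089, 0.996, 0.001], [0.996, -0.089, 0.0], [0.001, 0.001, -1.0]]
ft_force: [-0.3, 0.3, 1.1]
gripper_width: 54.1
finger_force: 65.5
t: 19.6
tool_pos: [581.3, 155.7, 61.4]
tcp_rot: [[0.09, 0.996, -0.001], [0.996, -0.09, -0.0], [-0.0, -0.001, -1.0]]
ft_force: [-3.4, -1.9, 5.8]
gripper_width: 54.2
finger_force: 66.3
```

```bash
python3 -m inch '[[[0.2,0.1,0],[0,0,0],5],[[0.2,0.1,0],[0,0,0],5],[[0.1,0,0],[0,0,0],5],[[0,0,0],[0,0,0],5],[[0,0,0],[0,0,0],5]]'
python3 -m inch '[[[0.1,0,0],[0,0,0],5],[[0.1,0,0],[0,0,0],5],[[0,0,0],[0,0,0],5],[[0,0,0],[0,0,0],5],[[0,0,0],[0,0,0],5]]'
```

```text
t: 20.23
tool_pos: [581.4, 156.0, 61.6]
tcp_rot: [[0.092, 0.996, -0.007], [0.996, -0.092, -0.005], [-0.006, -0.007, -1.0]]
ft_force: [-8.8, -7.3, 13.1]
gripper_width: 54.5
finger_force: 67.0
t: 20.85
tool_pos: [581.6, 157.9, 61.6]
tcp_rot: [[0.092, 0.996, -0.007], [0.996, -0.092, -0.005], [-0.006, -0.007, -1.0]]
ft_force: [-9.4, -7.5, 12.4]
gripper_width: 54.2
finger_force: 67.0
```

```bash
python3 -m inch '[[[0.2,0,-0.1],[0,0,0],5],[[0.2,0,0],[0,0,0],5],[[0,0,0],[0,0,0],5],[[0,0,0],[0,0,0],5],[[0,0,0],[0,0,0],5]]'
python3 -m inch '[[[0.2,0,-0.1],[0,0,0],5],[[0.2,0,0],[0,0,0],5],[[0,0,0],[0,0,0],5],[[0,0,0],[0,0,0],5],[[0,0,0],[0,0,0],5]]'
```

```text
t: 21.48
tool_pos: [581.8, 160.8, 61.8]
tcp_rot: [[0.091, 0.996, -0.007], [0.996, -0.091, -0.007], [-0.008, -0.007, -1.0]]
ft_force: [-7.8, -8.3, 9.6]
gripper_width: 54.3
finger_force: 66.5
t: 22.1
tool_pos: [581.8, 161.1, 62.2]
tcp_rot: [[0.092, 0.996, -0.008], [0.996, -0.092, -0.012], [-0.012, -0.007, -1.0]]
ft_force: [-6.5, -12.4, 8.5]
gripper_width: 54.0
finger_force: 66.3
```

```bash
python3 -m inch '[[[0.2,0.1,0],[0,0,0],5],[[0.2,0.1,0],[0,0,0],5],[[0,0.1,0],[0,0,0],5],[[0,0,0],[0,0,0],5],[[0,0,0],[0,0,0],5]]'
python3 -m inch '[[[0,0,0],[0,0,0],5],[[0,0,0],[0,0,0],5],[[0,0,0],[0,0,0],5],[[0,0,0],[0,0,0],5],[[0,0,0],[0,0,0],5]]'
```

```text
t: 22.72
tool_pos: [581.9, 161.2, 62.3]
tcp_rot: [[0.093, 0.995, -0.017], [0.995, -0.094, -0.016], [-0.017, -0.015, -1.0]]
ft_force: [-15.1, -17.0, 16.5]
gripper_width: 54.3
finger_force: 67.4
t: 23.35
tool_pos: [581.9, 161.2, 62.3]
tcp_rot: [[0.093, 0.995, -0.017], [0.995, -0.094, -0.016], [-0.017, -0.015, -1.0]]
ft_force: [-15.2, -17.4, 16.8]
gripper_width: 54.0
finger_force: 67.4
```

```bash
python3 -m inch '[[[0.2,0,0],[0,0,0],5],[[0,0,0],[0,0,0],5],[[0,0,0],[0,0,0],5],[[0,0,0],[0,0,0],5],[[0,0,0],[0,0,0],5]]'
python3 - <<'E'
from h import *
a=cams.camera('top');b=cams.camera('side')
A=cv2.resize(a[130:230,140:240],(400,480),interpolation=2);B=cv2.resize(b[120:220,200:300],(400,480),interpolation=2)
cv2.imwrite('pics/g5.png',np.hstack([A,B])[:,:,::-1])
print(np.round(robot.get_obs()['ft_force'],1),np.abs(robot.get_obs()['joint_velocities']).max())
E
```

```text
t: 23.98
tool_pos: [581.9, 161.2, 62.4]
tcp_rot: [[0.094, 0.995, -0.018], [0.995, -0.094, -0.018], [-0.019, -0.016, -1.0]]
ft_force: [-16.6, -20.3, 17.5]
gripper_width: 53.9
finger_force: 67.5
[-15.4 -19.6  18.1] 0.002286319263653714
```

View pics/g5.png

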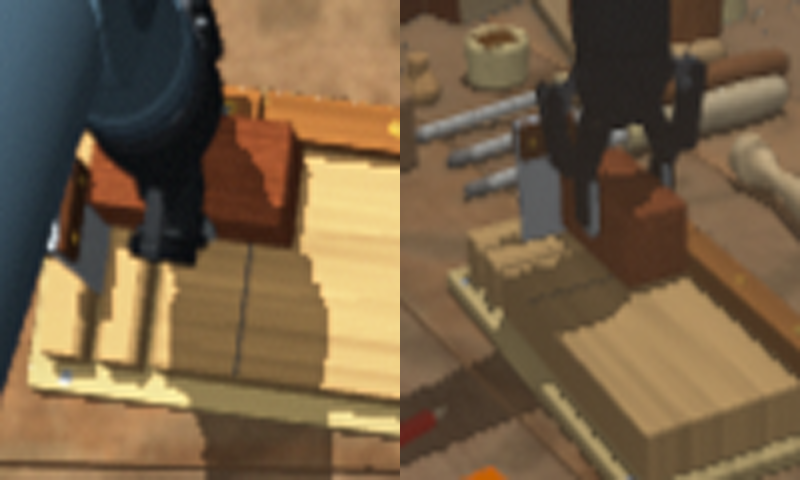

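The block lies flat along the fence, with its end at the stop's blade (side crop ≈ (562,195)). The stop is upright and both push forces are steady, so I'm handing in.

```bash
python3 -c "
from bench import robot
print(robot.finish_job())"
```

```text
the job is handed in; nothing more can be done
None
```

I moved the stop to the outer slot, let go of it, and handed in with the block still gripped and held in the fence/stop corner (steady push about 15 N toward the fence and 20 N toward the stop). No verdict came back.

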